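Pack the sign fitter's transit tray

ROBOT

A 6-joint arm with a two-finger parallel gripper is mounted at the origin on a cart in front of the work surface, level with it; the furniture and walls round the work are solid. World frame = base frame: x ahead of the robot, y to its left, z up, the work surface at z = 0. Lengths are in mm, angles in rad, forces in N, time in s.
With the tool pointing down it reaches from about 325 to 750 mm from the base axis. Payload 7.6 kg.
Tool frame: the origin (TCP) lies between the finger pads; the fingertips stand 22 mm ahead of it and the grasp point (between the pads) lies 3 mm ahead of it (ctrl.tip_reach is the distance from the TCP to the fingertips, in mm); z points along the fingers, y is the direction in which the jaws open and shut (so a half turn about z gives the same grasp; the last joint's range is limited). The gripper opens to 85 mm and grips with 20 to 120 N. Pads are 22 mm wide; open, the fingers measure 114 mm over their backs; the gripper's body (76 mm by 85 mm) begins 54 mm behind the grasp point. The pads swing forward as they close: fully open they stand 13 mm farther back than shut.
Start: joints at [1.045, 0.052, 1.401, -0, 1.689, -0.07], TCP at [231.081, 471.429, 253.323] pointing down, gripper open.
Joint ranges: [-2.9, 2.9], [-0.91, 2.17], [0.12, 2.37], [-1.06, 4.2], [0.26, 2.73], [-2.93, 2.93]. Speed limits (rad/s): [2.57, 2.57, 3.01, 3.14, 3.14, 3.14].

INTERFACE

Orientations are given as a unit quaternion [w, x, y, z].
In Python, from bench import ctrl gives the robot as it stands.
- The arm moves only by the shell command python3 -m inch 'ROWS' [FORCE]. ROWS is JSON, one flat list of numbers, 7 for each row, row after row: the opening, from 0 (shut) to 1 (fully open), then the shift along the tool's x, y, z in m, then the turn, a rotation vector about the tool's x, y, z in rad. A call has 1 to 10 rows; each row is the pose to reach, as a shift and turn from the pose measured when the call began, along the tool's axes at that moment; what a row does not reach only later rows make up. A row lasts 1/10 s, in which the tool goes at most 50 mm and 8.59 degrees, less where a joint would pass 70% of its speed; a pose out of reach is approached as far as the arm can. A call with a gripper value outside its range is refused whole. The fingers move at their own pace and stop on an object; FORCE is the grip in N (left out, the last holds). Time passes only in rows, so rows that repeat a pose let the fingers close. It gives the time, the measured TCP pose, the force and the opening at its end, in the units of the state.
- ctrl.observe(): the state, without advancing time (a new reading comes with each control period).
- ctrl.snapshot(name): name is "side" or "top" or "wrist"; returns a dict with "img" (480x640x3 uint8, red, green, blue), "range_z" (480x640 float32, mm along the optical axis (not along the pixel's ray), 0 where there is no reading), "vertical_fov" (degrees; the focal length in pixels is half the picture's height over the tangent of half this angle, whatever the lens; pixels are square), "cx", "cy" (the principal point, pixels), "position" and "attitude" of the camera in the world; the wrist camera has in their place "T_tool_cam" (4x4, takes a point from camera to tool coordinates, whose origin is the TCP and whose axes are the flange's). Camera axes: x right, y down, z forward; pixel columns grow to the right and rows downward; lengths in mm; the calibration is good to about 2 mm. A picture is of the moment at which its call begins: read the wrist's pose just before it.
- ctrl.sign_off(): hands the job in, once; it reports no verdict.
The state is a dict: "clock": time; "q": joint angles; "joint_velocities": joint speeds; "joint_efforts": joint torques, N m; "position": TCP position; "ee_rot": TCP orientation; "contact_force": force on the tool from outside, world axes, zero at the start; "ft_torque": the same for the moment, N m; "width": opening from 0.0 (shut) to 1.0 (fully open).
Only numpy, scipy, OpenCV 4.12 (cv2) and the standard library are available. Lean on these libraries where they do the work, as an engineer would, in place of code of your own. Each camera call takes 0.05 s, during which the arm holds its last target.

TASK

Pack the blue transit tray for fitting the sign: put the tape measure and the black marker in the large bay, the tape measure standing on its base as it stands now and the marker lying flat on the bay's floor, and stand the round green-faced dot in the small bay with its green face up. Set them down in the bays rather than dropping them, let go, and leave the other things on the bench where they are.

Things in the scene. Friction and masses are not known exactly. Their poses are not given: they have to be found in the camera images.
- tray: Blue open tray fixed to the bench, 210 (x) x 290 (y) x 50 (z) mm; a steel loop handle adds 20 mm at each y end. Walls 5 mm, rim bead 8 mm thick. Origin: centre of its underside, z up. A partition 5 mm thick, 44 mm high, along x at y = -45 mm splits it into the large bay (+y side) and small bay (-y side); both bays' floors are 6 mm above the underside.
- large_bay (a point): Centre of the large bay's floor (black liner); axes as the tray's. The bay's clear space is 200 (x) x 183 (y) mm.
- small_bay (a point): Centre of the small bay's floor (grey liner); axes as the tray's. The bay's clear space is 200 (x) x 92 (y) mm.
- tape_measure: Yellow and black tape measure standing on its base, 36 (x) x 102 (y) x 62 (z) mm, 0.22 kg. Origin: on the underside, at the middle of the 102 mm. The solid case is 34 mm thick (x) and reaches from y = -21 to y = +51 mm; the rest, toward -y, is the thin end of the blade. Grasp the case across x, at about y = +15 mm.
- marker: Black felt marker with a white band, lying on its side, 130 mm long along its y axis, 18 mm thick, 16 g; it may roll. Origin: midway along it, on the side that is down at the start, so 9 mm off its centre line (the centre line is at its own z = +9 mm).
- dot: Round channel-letter dot: upright cylinder 47 mm in diameter and 49 mm high, cream-gold side and flat green face on top, 37 g. Origin: centre of its underside, z up out of the green face.
- sanding_block: Dark brown foam sanding block, 67 x 99 x 24 mm, a bystander. Origin: centre of its underside.
- spring_clamp: Black spring clamp with orange jaws lying on its side, 51 x 108 x 22 mm, a bystander. Origin: centre of its underside.
Things that resemble listed ones, but are neither listed nor needed, are in the scene too. What is shaped like the dot but pink, purple or turquoise is not meant.

How it is judged (in metres and radians):
At the end, for the whole second after the job is handed in: Tape measure upright on the large bay's floor and round dot, green face up, on the small bay's (origins at most 12 mm above it, tilt under 0.2 rad); marker flat (0.15 rad) on the large bay's floor (origin at most 28 mm above it). All origins within the bay's walls; all at rest (x of tape_measure in the frame of large_bay between -0.1 and 0.1 m and y of tape_measure in the frame of large_bay between -0.091 and 0.091 m and z of tape_measure in the frame of large_bay between -0.01 and 0.012 m and linear speed of each of tape_measure, marker, dot below 0.03 m/s and angle between each of tape_measure, dot's own z axis and vertical below 0.2 rad and x of marker in the frame of large_bay between -0.1 and 0.1 m and y of marker in the frame of large_bay between -0.091 and 0.091 m and z of marker in the frame of large_bay between -0.01 and 0.028 m and angle between marker's own y axis and vertical between 1.42 and 1.72 rad and x of dot in the frame of small_bay between -0.1 and 0.1 m and y of dot in the frame of small_bay between -0.045 and 0.045 m and z of dot in the frame of small_bay between -0.01 and 0.012 m); the robot touches nothing.
It fails at once if the sanding block or the spring clamp is moved more than 40 mm from its place (distance of any of sanding_block, spring_clamp from where it was at the start of the episode above 0.04 m).
It fails at once if the tape measure is dropped or thrown: faster than 1 m/s (a fall of some 50 mm) while the fingers do not hold it (linear speed of tape_measure above 1 m/s and contact force between the fingers and tape_measure below 0.05 N).
It fails at once if the marker is dropped or thrown: faster than 1 m/s (a fall of some 50 mm) while the fingers do not hold it (linear speed of marker above 1 m/s and contact force between the fingers and marker below 0.05 N).
It fails at once if the round dot is dropped or thrown: faster than 1 m/s (a fall of some 50 mm) while the fingers do not hold it (linear speed of dot above 1 m/s and contact force between the fingers and dot below 0.05 N).
It also fails if it takes over 72 s, if anything falls off the work surface, if the arm or the gripper's body presses on something with over 40 N, if the wrist force passes 120 N, or if a joint passes its speed limit or range.

## Working session

There is one attempt and no reset: what is moved stays moved. The work goes in short steps, Python scripts to look and compute and a shell command to move; the robot and the scene stay as the last step left them, time stands still between calls to the robot, and variables do not carry over. Pictures are saved under pics/ and viewed, and the job is handed in when it is done.

```bash
mkdir -p pics; ls
cat > h.py <<'E'
import numpy as np,cv2
from scipy.spatial.transform import Rotation as R
from bench import ctrl
def K(s):
    f=240/np.tan(np.radians(s["vertical_fov"])/2); return f,s["cx"],s["cy"]
def pose(s,st=None):
    if "position" in s:
        a=np.array(s["attitude"],float)
        Rm=a if a.shape==(3,3) else R.from_quat(a,scalar_first=True).as_matrix()
        return Rm,np.array(s["position"],float)
    q=R.from_quat(st["ee_rot"],scalar_first=True).as_matrix()
    T=np.array(s["T_tool_cam"]); return q@T[:3,:3], q@T[:3,3]+np.array(st["position"])
def snap(n):
    st=ctrl.observe(); s=ctrl.snapshot(n); return s,st
def cloud(s,st=None):
    f,cx,cy=K(s);Rm,p=pose(s,st);z=s["range_z"].astype(float)
    v,u=np.mgrid[:480,:640]
    P=np.stack([(u-cx)/f*z,(v-cy)/f*z,z],-1)
    W=P@Rm.T+p; W[z==0]=np.nan; return W
def save(s,n): cv2.imwrite("pics/"+n,s["img"][...,::-1])
E
python3 - <<'E'
from h import *
for n in("top","side","wrist"):
    s,st=snap(n); save(s,n+"0.png"); print(n,{k:v for k,v in s.items() if k not in("img","range_z")})
    np.savez("/tmp/%s0.npz"%n,W=cloud(s,st),img=s["img"])
print(st)
E
```

```text
pics
top {'vertical_fov': 46.12023960386041, 'cx': 312.47440434729157, 'cy': 231.61060881096049, 'position': array([ 349.23609154,   -2.66219361, 1272.80703552]), 'attitude': array([-0.06483199,  0.70853492, -0.69918397,  0.07012029])}
side {'vertical_fov': 50.96143491820866, 'cx': 323.25819223711545, 'cy': 242.84174838597522, 'position': array([ 455.67406526, -845.74843733,  600.46548505]), 'attitude': array([-0.46583742,  0.88063916, -0.06920573,  0.0517757 ])}
wrist {'vertical_fov': 59.14920041318764, 'cx': 318.3692263743322, 'cy': 238.23039186129927, 'T_tool_cam': array([[ 9.03207387e-04, -9.64598198e-01, -2.63722392e-01,
         6.71786297e+01],
       [ 9.99999276e-01,  6.61459839e-04,  1.00546549e-03,
        -2.25678094e-01],
       [-7.95428429e-04, -2.63723109e-01,  9.64598097e-01,
        -1.22032083e+02],
       [ 0.00000000e+00,  0.00000000e+00,  0.00000000e+00,
         1.00000000e+00]])}
{'clock': 0.1, 'q': array([ 1.04473595e+00,  5.28044253e-02,  1.40161162e+00, -9.97661531e-06,
        1.68859438e+00, -7.03196054e-02]), 'joint_velocities': array([-0.00093351, -0.00269096, -0.00152129, -0.00046149,  0.00123217,
        0.00058269]), 'joint_efforts': array([ 1.28111507e-03, -3.82583535e+01, -3.60983920e+01, -4.64632228e-05,
        4.78228787e-03, -4.68355688e-05]), 'position': array([230.94142591, 471.21979362, 252.54642485]), 'ee_rot': array([-2.03529037e-04,  2.25903986e-01,  9.74149314e-01, -6.79059999e-04]), 'contact_force': array([ 0.84124266,  0.31935684, -0.14782513]), 'ft_torque': array([ 0.02902201,  0.04029464, -0.02702786]), 'width': 1.003306212925005}
```

View pics/top0.png

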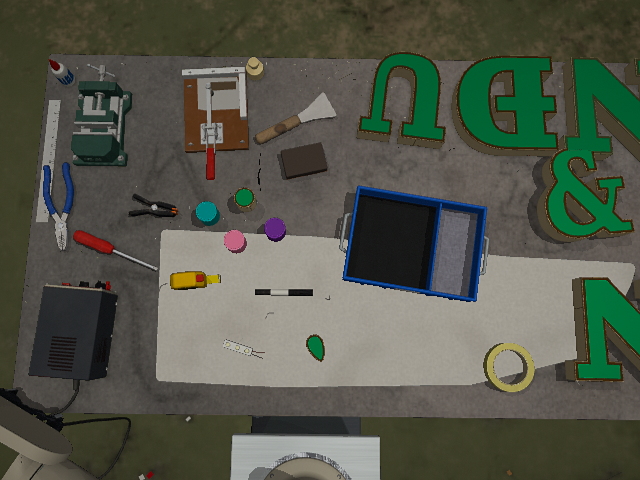

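View pics/side0.png

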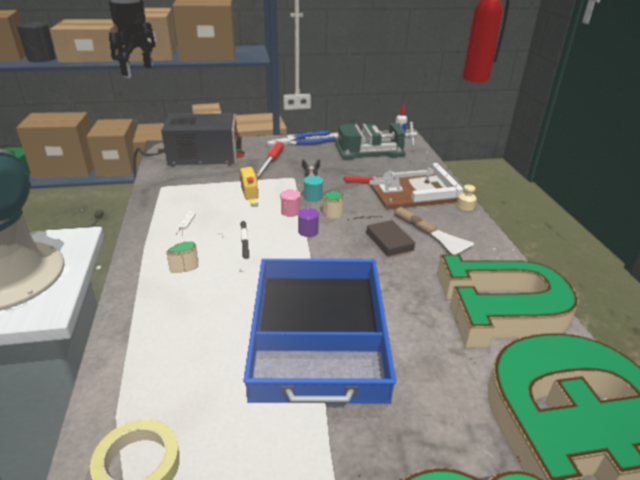

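View pics/wrist0.png

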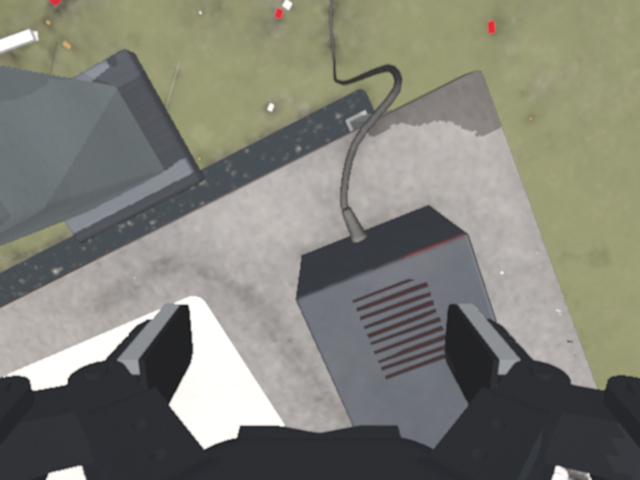

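The top view shows the tape at (190,280), marker at (284,292), round green dot at (244,197) next to turquoise, pink and purple decoys, and the tray at (415,243). Next I'll measure them.

Run:
```python
from h import *
d=np.load("/tmp/top0.npz");W=d["W"];img=d["img"];hsv=cv2.cvtColor(img,cv2.COLOR_RGB2HSV)
H,S,V=[hsv[...,i].astype(int) for i in range(3)]
print("bench z",np.nanmedian(W[300:330,350:400,2]),np.nanmedian(W[170:180,200:220,2]), "NaN frac",np.isnan(W[...,2]).mean())
def box(u0,u1,v0,v1):
    m=np.zeros((480,640),bool);m[v0:v1,u0:u1]=1;return m
def rep(n,m,zlo=None):
    if zlo is not None:m=m&(W[...,2]>zlo)
    P=W[m];P=P[~np.isnan(P[:,2])]
    r=cv2.minAreaRect(P[:,:2].astype(np.float32))
    print(n,len(P),"mean",P.mean(0).round(1),"rect",np.round(r[0],1),np.round(r[1],1),round(r[2],1),"z5,50,95",np.percentile(P[:,2],[5,50,95]).round(1))
rep("dot green",box(230,258,184,210)&(H>40)&(H<80)&(S>120),35)
for n,b in dict(turq=(190,222,198,228),pink=(220,250,228,255),purple=(262,290,215,243)).items(): rep(n,box(*b)&(S>90),35)
rep("tape case",box(165,212,265,295)&(S>90),45)
rep("tape all",box(160,225,265,295)&(S>110))
rep("tape case10",box(160,225,265,295),15)
rep("marker",box(250,318,284,300)&((V<90)|(W[...,2]>8)))
rep("marker white",box(270,300,284,300)&(W[...,2]>9))
rep("marker black",box(250,318,284,300)&(V<90))
rep("tray rim",box(335,495,180,305)&(H>100)&(H<125)&(S>120),45)
rep("lb floor",box(365,425,205,275))
rep("sb floor",box(445,475,220,285))
rep("block",box(275,330,140,182)&(V<110),12)
rep("clamp",box(125,182,190,220),8)
# side
d=np.load("/tmp/side0.npz");W=d["W"];img=d["img"];hsv=cv2.cvtColor(img,cv2.COLOR_RGB2HSV)
H,S,V=[hsv[...,i].astype(int) for i in range(3)]
print('side bench',np.nanmedian(W[230:250,200:220,2]))
rep("dot green",box(320,346,188,206)&(H>40)&(H<80)&(S>120),35)
rep("tape",box(235,265,165,202)&(S>110))
rep("marker",box(236,252,218,262)&(V<110))
rep("tray rim",box(240,400,255,405)&(H>100)&(H<125)&(S>120),45)
```

```text
bench z 1.3508450561117797 3.4557990883211005 NaN frac 0.003987630208333333
dot green 235 mean [662.7 144.1  49.5] rect [663.1 144.3] [37.9 37.8] 62.1 z5,50,95 [45.5 49.8 52.9]
turq 362 mean [628.4 226.4  48.8] rect [629.2 227.5] [45.9 46.9] 24.3 z5,50,95 [43.3 49.1 53.2]
pink 342 mean [564.8 162.5  48.8] rect [565.3 162.4] [46.8 44.3] 2.3 z5,50,95 [44.4 49.  53. ]
purple 357 mean [593.3  74.2  48.7] rect [594.2  74.3] [45.3 45.5] 27.1 z5,50,95 [44.5 48.8 52.9]
tape case 528 mean [475.4 260.3  59.5] rect [476.3 261. ] [34.2 74.6] 6.4 z5,50,95 [48.8 60.2 65.7]
tape all 721 mean [475.8 250.9  48. ] rect [477.9 246.9] [ 34.3 103.1] 6.8 z5,50,95 [ 6.5 58.3 65.1]
tape case10 616 mean [474.9 257.7  55.5] rect [478.4 247.6] [ 35.8 101.6] 6.1 z5,50,95 [25.9 59.4 65.3]
marker 394 mean [455.1  50.6  14.9] rect [451.9  52.3] [127.5  25.6] 88.3 z5,50,95 [ 9.3 15.1 20.1]
marker white 199 mean [455.3  49.2  15.1] rect [455.2  50.1] [14. 65.] 0.6 z5,50,95 [10.2 15.  20.3]
marker black 281 mean [454.9  45.6  14.8] rect [455.1  52.3] [ 14.3 127.1] 0.9 z5,50,95 [ 9.3 15.1 20.3]
tray rim 1623 mean [ 56
[... 231 characters left out ...]
.3] rect [ 552.4 -345.9] [ 68.5 151.8] 87.4 z5,50,95 [ 2.3  6.7 12.4]
block 1182 mean [760.8  12.3  22.1] rect [762.5  12.5] [69.2 97.8] 13.3 z5,50,95 [17.5 22.1 26.6]
clamp 446 mean [642.1 351.3  19. ] rect [649.7 354.7] [110.6  48.5] 89.3 z5,50,95 [10.7 19.6 24. ]
side bench -0.15906250541667077
dot green 83 mean [664.1 143.5  48.4] rect [664.6 143.7] [31.2 29.7] 19.9 z5,50,95 [46.8 48.3 50. ]
tape 445 mean [478.9 239.   41.5] rect [478.5 250.5] [33.2 80.2] 7.5 z5,50,95 [ 7.3 45.6 61.9]
marker 93 mean [456.9  20.9  13.8] rect [457.1  46.7] [122.    8.9] 89.8 z5,50,95 [ 6.7 14.  17.7]
tray rim 1836 mean [ 567.2 -284.4   48.2] rect [ 568.6 -239. ] [295.5 211.1] 81.0 z5,50,95 [45.6 48.3 50.4]
```

Run:
```python
import cv2
a=cv2.imread("pics/top0.png")
cv2.imwrite("pics/t_z.png",cv2.resize(a[180:310,150:350],None,fx=4,fy=4,interpolation=cv2.INTER_CUBIC))
```

```text
(no output)
```

View pics/t_z.png

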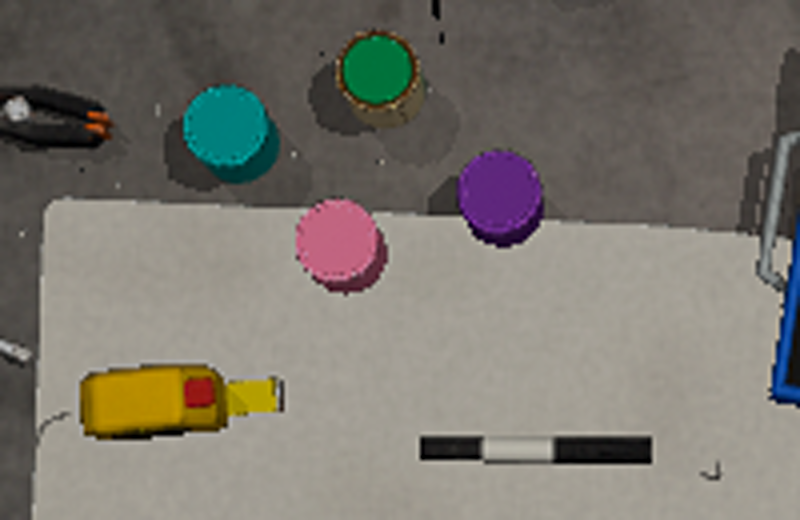

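```bash
cat >> h.py <<'E'
TR=np.array([567.5,-238.5]); TY=np.radians(-9)
def tray(x,y):
    c,s=np.cos(TY),np.sin(TY); return TR+np.array([c*x-s*y,s*x+c*y])
def lb(x,y): return tray(x,y+48.75)
def sb(x,y): return tray(x,y-93.75)
def go(x,y,z,jaw):
    st=ctrl.observe(); Q=R.from_quat(st["ee_rot"],scalar_first=True)
    a=np.radians(jaw); yv=np.array([np.cos(a),np.sin(a),0]); zv=np.array([0,0,-1.]); xv=np.cross(yv,zv)
    T=R.from_matrix(np.stack([xv,yv,zv],1))
    print("t",round(st["clock"],2),"pos",np.round(st["position"],1),"w",round(st["width"],3),"F",np.round(st["contact_force"],1))
    print(" shift m",np.round(Q.inv().apply(np.array([x,y,z])-st["position"])/1000,4)," turn",np.round((Q.inv()*T).as_rotvec(),3))
E
python3 - <<'E'
from h import *
print(ctrl.tip_reach, lb(-40,10),lb(55,0),sb(0,0))
go(477,260.5,200,6.5)
E
```

```text
22.0 [ 537.1829912  -174.21593139] [ 629.4490389  -198.95408897] [ 552.8342689  -331.09578193]
t 0.15 pos [231.  471.2 252.7] w 0.997 F [-0.3  0.2 -0.7]
 shift m [-0.3137 -0.0809  0.0528]  turn [-1.000e-03  0.000e+00  1.002e+00]
```

```bash
python3 -m inch '[1,-0.314,-0.081,0.03,0,0,1.002, 1,-0.314,-0.081,0.053,0,0,1.002, 1,-0.314,-0.081,0.053,0,0,1.002, 1,-0.314,-0.081,0.053,0,0,1.002, 1,-0.314,-0.081,0.053,0,0,1.002, 1,-0.314,-0.081,0.053,0,0,1.002, 1,-0.314,-0.081,0.053,0,0,1.002, 1,-0.314,-0.081,0.053,0,0,1.002, 1,-0.314,-0.081,0.053,0,0,1.002, 1,-0.314,-0.081,0.053,0,0,1.002]' 40
python3 - <<'E'
from h import *
s,st=snap("wrist"); save(s,"w1.png")
W=cloud(s,st); hsv=cv2.cvtColor(s["img"],cv2.COLOR_RGB2HSV)
m=(W[...,2]>45)&(W[...,2]<75)&(hsv[...,1]>90)&(np.hypot(W[...,0]-477,W[...,1]-260)<70)
r=cv2.minAreaRect(W[m][:,:2].astype(np.float32)); print(m.sum(),r,np.median(W[m][:,2]))
go(477,260.5,37,6.5)
E
```

```text
clock: 1.15
position: [476.6, 261.0, 199.9]
ee_rot: [-0.0, 0.665, 0.747, -0.0]
contact_force: [-0.9, -0.5, 0.5]
width: 0.998
5337 ((476.37066650390625, 263.6172180175781), (33.653865814208984, 72.9540786743164), 5.786202907562256) 62.430158863066424
t 1.2 pos [476.5 261.2 200.1] w 0.999 F [-0.5  0.4 -0. ]
 shift m [-0.0007  0.0004  0.1631]  turn [-0.     0.001  0.002]
```

View pics/w1.png

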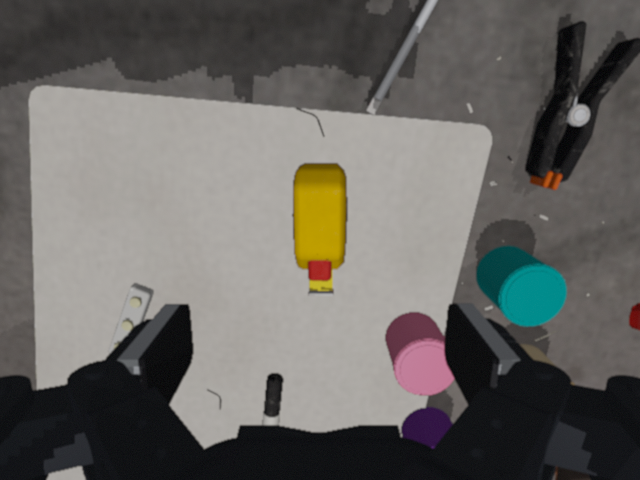

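The wrist view shows the case at columns 294–346, centred between the fingers, whose middle is at about column 319. I'll go down and grip.

```bash
python3 -m inch '[1,-0.001,0,0.05,0,0,0, 1,-0.001,0,0.1,0,0,0, 1,-0.001,0,0.14,0,0,0, 1,-0.001,0,0.163,0,0,0, 1,-0.001,0,0.163,0,0,0, 1,-0.001,0,0.163,0,0,0, 0.2,-0.001,0,0.163,0,0,0, 0.2,-0.001,0,0.163,0,0,0, 0.2,-0.001,0,0.163,0,0,0, 0.2,-0.001,0,0.163,0,0,0]' 50
python3 -m inch '[0.2,0,0,0,0,0,0, 0.2,0,0,0,0,0,0, 0.2,0,0,0,0,0,0, 0.2,0,0,0,0,0,0]'
python3 -c "
from h import *
go(477,260.5,140,6.5)"
```

```text
clock: 2.2
position: [477.2, 260.4, 38.2]
ee_rot: [0.0, 0.665, 0.747, 0.001]
contact_force: [-0.4, -0.3, 3.0]
width: 0.39
clock: 2.6
position: [477.2, 260.3, 38.2]
ee_rot: [0.0, 0.665, 0.747, 0.0]
contact_force: [-0.8, -0.7, 1.0]
width: 0.392
t 2.6 pos [477.2 260.3  38.2] w 0.392 F [-0.8 -0.7  1. ]
 shift m [ 0.0002 -0.     -0.1018]  turn [0.001 0.    0.002]
```

```bash
python3 -m inch '[0.2,0,0,-0.02,0,0,0, 0.2,0,0,-0.05,0,0,0, 0.2,0,0,-0.08,0,0,0, 0.2,0,0,-0.11,0,0,0, 0.2,0,0,-0.11,0,0,0]'
python3 - <<'E'
from h import *
x,y=lb(-40,10); go(x,y,148,-9)
s,st=snap("side"); save(s,"s1.png")
E
```

```text
clock: 3.1
position: [478.8, 261.2, 152.8]
ee_rot: [0.002, 0.665, 0.747, 0.004]
contact_force: [-0.4, 0.0, -2.4]
width: 0.393
t 3.1 pos [478.8 261.2 152.8] w 0.393 F [-0.4  0.  -2.4]
 shift m [-0.4392  0.0078  0.0038]  turn [ 0.009 -0.004  0.273]
```

View pics/s1.png

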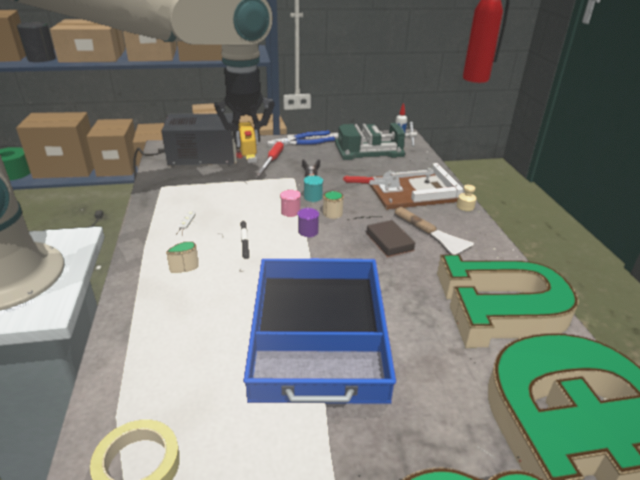

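The tape is held upright and lifted, at about (247,140). I'll carry it to the tray.

```bash
python3 -m inch '[0.2,-0.03,0,0,0,0,0.05, 0.2,-0.075,0.001,0.003,0.009,-0.004,0.1, 0.2,-0.12,0.002,0.003,0.009,-0.004,0.15, 0.2,-0.168,0.003,0.003,0.009,-0.004,0.2, 0.2,-0.216,0.004,0.003,0.009,-0.004,0.25, 0.2,-0.264,0.005,0.003,0.009,-0.004,0.273, 0.2,-0.312,0.006,0.003,0.009,-0.004,0.273, 0.2,-0.36,0.007,0.003,0.009,-0.004,0.273, 0.2,-0.4,0.008,0.003,0.009,-0.004,0.273, 0.2,-0.425,0.008,0.003,0.009,-0.004,0.273]'
python3 -m inch '[0.2,-0.015,0,0,0,0,0, 0.2,-0.015,0,0,0,0,0, 0.2,-0.015,0,0,0,0,0]'
python3 - <<'E'
from h import *
x,y=lb(-40,10); go(x,y,46,-9)
s,st=snap("top"); save(s,"t2.png")
s,st=snap("side"); save(s,"s2.png")
E
```

```text
clock: 4.15
position: [533.8, -163.2, 143.9]
ee_rot: [-0.002, 0.761, 0.648, -0.003]
contact_force: [-0.5, 1.0, -2.3]
width: 0.392
clock: 4.45
position: [530.6, -177.5, 142.1]
ee_rot: [-0.004, 0.762, 0.648, -0.004]
contact_force: [0.6, 0.1, -1.8]
width: 0.394
t 4.45 pos [ 530.6 -177.5  142.1] w 0.394 F [ 0.6  0.1 -1.8]
 shift m [0.0045 0.0069 0.096 ]  turn [-0.01   0.001 -0.003]
```

View pics/s2.png

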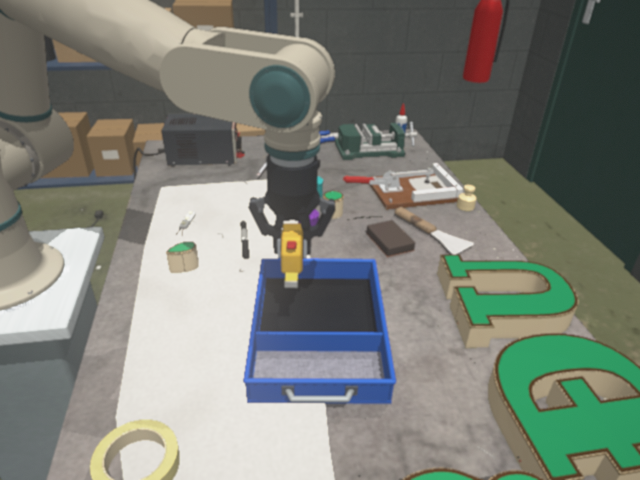

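The tape is upright over the bay, at about (290,250).

```bash
python3 -m inch '[0.2,0.004,0.007,0.03,-0.01,0,0, 0.2,0.004,0.007,0.06,-0.01,0,0, 0.2,0.004,0.007,0.08,-0.01,0,0, 0.2,0.004,0.007,0.085,-0.01,0,0, 0.2,0.004,0.007,0.085,-0.01,0,0]'
python3 - <<'E'
from h import *
x,y=lb(-40,10); go(x,y,45,-9)
E
```

```text
clock: 5.05
position: [537.8, -173.3, 57.6]
ee_rot: [0.001, 0.761, 0.649, -0.0]
contact_force: [-0.1, 0.5, -1.0]
width: 0.393
t 5.05 pos [ 537.8 -173.3   57.6] w 0.393 F [-0.1  0.5 -1. ]
 shift m [-0.001  -0.0005  0.0126]  turn [ 0.     0.001 -0.001]
```

```bash
python3 -m inch '[0.2,0,0,0.006,0,0,0, 0.2,0,0,0.011,0,0,0, 0.2,0,0,0.0125,0,0,0, 0.2,0,0,0.0125,0,0,0]'
```

```text
clock: 5.45
position: [537.8, -173.3, 45.1]
ee_rot: [0.001, 0.761, 0.649, -0.001]
contact_force: [-0.2, -0.1, -2.5]
width: 0.392
```

```bash
python3 -m inch '[0.2,0,0,0.001,0,0,0, 0.2,0,0,0.0015,0,0,0, 0.2,0,0,0.0015,0,0,0]'
```

```text
clock: 5.75
position: [538.1, -173.5, 44.2]
ee_rot: [0.001, 0.761, 0.649, -0.0]
contact_force: [-1.0, -0.8, 2.0]
width: 0.39
```

Contact: the wrist force changed sign. I'll release gently and lift.

```bash
python3 -m inch '[0.45,0,0,0,0,0,0, 0.5,0,0,0,0,0,0, 0.55,0,0,0,0,0,0, 0.6,0,0,0,0,0,0, 0.6,0,0,0,0,0,0, 0.6,0,0,-0.03,0,0,0, 0.6,0,0,-0.07,0,0,0, 0.6,0,0,-0.11,0,0,0, 0.6,0,0,-0.15,0,0,0, 0.6,0,0,-0.15,0,0,0]'
python3 - <<'E'
from h import *
s,st=snap("side"); save(s,"s3.png")
go(455.5,51,150,0.5)
E
```

```text
clock: 6.75
position: [540.3, -174.1, 201.5]
ee_rot: [0.006, 0.761, 0.649, 0.002]
contact_force: [1.0, -0.4, 0.3]
width: 0.596
t 6.8 pos [ 539.2 -173.7  197.9] w 0.601 F [ 0.2 -0.7 -0.6]
 shift m [ 0.2089 -0.1184  0.0463]  turn [ 0.007  0.004 -0.167]
```

View pics/s3.png

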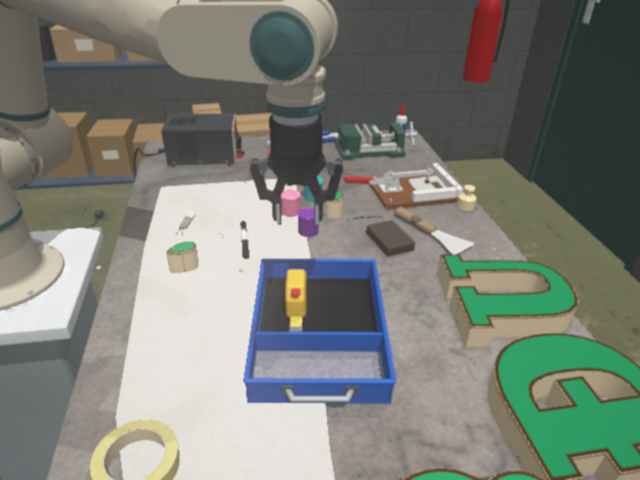

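The tape stands in the large bay at (296,295). Next is the marker.

```bash
python3 -m inch '[0.6,0.209,-0.118,0.01,0.007,0.004,-0.167, 0.6,0.209,-0.118,0.02,0.007,0.004,-0.167, 0.6,0.209,-0.118,0.03,0.007,0.004,-0.167, 0.6,0.209,-0.118,0.046,0.007,0.004,-0.167, 0.6,0.209,-0.118,0.046,0.007,0.004,-0.167, 0.6,0.209,-0.118,0.046,0.007,0.004,-0.167, 0.6,0.209,-0.118,0.046,0.007,0.004,-0.167, 0.6,0.209,-0.118,0.046,0.007,0.004,-0.167]'
python3 - <<'E'
from h import *
s,st=snap("wrist"); save(s,"w3.png")
W=cloud(s,st)
m=(W[...,2]>9)&(W[...,2]<28)&(abs(W[...,0]-455)<25)&(abs(W[...,1]-51)<80)
r=cv2.minAreaRect(W[m][:,:2].astype(np.float32)); print(m.sum(),r,np.percentile(W[m][:,2],[5,50,95]),W[m][:,1].min(),W[m][:,1].max())
go(455.5,51,25,0.5)
E
```

```text
clock: 7.6
position: [456.2, 50.3, 150.2]
ee_rot: [0.0, 0.704, 0.71, 0.0]
contact_force: [0.1, 0.4, -0.2]
width: 0.606
4672 ((456.07452392578125, 53.761383056640625), (15.043814659118652, 129.87252807617188), 0.17957256734371185) [12.0734932  16.06100067 18.88165258] -11.191711352774036 118.71328869003696
t 7.65 pos [456.4  50.1 150.4] w 0.602 F [ 0.2 -0.7  0.7]
 shift m [ 0.0009 -0.001   0.1254]  turn [ 0.001 -0.    -0.001]
```

View pics/w3.png

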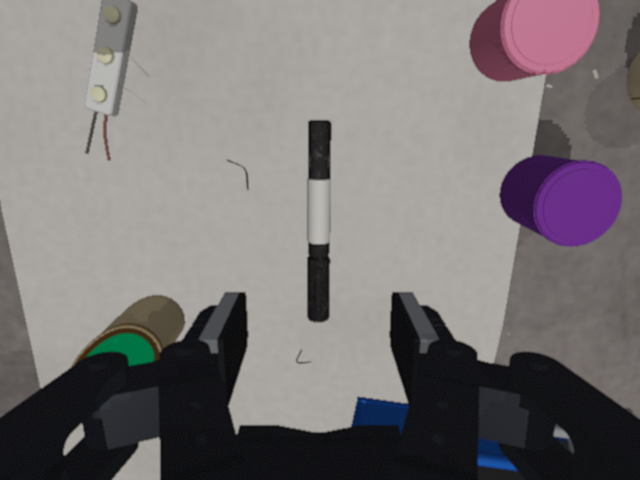

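The marker is straight between the fingers, columns 308–330, with its middle at (319,220), world (456,53).

```bash
python3 -m inch '[0.6,0.003,0,0.045,0,0,0, 0.6,0.003,0,0.09,0,0,0, 0.6,0.003,0,0.115,0,0,0, 0.6,0.003,0,0.125,0,0,0, 0.6,0.003,0,0.1255,0,0,0, 0.4,0.003,0,0.1255,0,0,0, 0.1,0.003,0,0.1255,0,0,0, 0.1,0.003,0,0.1255,0,0,0, 0.1,0.003,0,0.1255,0,0,0, 0.1,0.003,0,0.1255,0,0,0]' 25
python3 -m inch '[0.1,0,0,0,0,0,0, 0.1,0,0,0,0,0,0, 0.1,0,0,0,0,0,0]'
python3 -m inch '[0.1,0,0,-0.03,0,0,0, 0.1,0,0,-0.07,0,0,0, 0.1,0,0,-0.1,0,0,0, 0.1,0,0,-0.1,0,0,0]'
python3 - <<'E'
from h import *
s,st=snap("side"); save(s,"s4.png")
s,st=snap("wrist"); save(s,"w4.png")
x,y=lb(50,0);go(x,y,140,-9)
E
```

```text
clock: 8.65
position: [457.7, 53.0, 26.7]
ee_rot: [0.002, 0.704, 0.71, 0.001]
contact_force: [-0.6, -1.2, 7.2]
width: 0.204
clock: 8.95
position: [457.7, 53.0, 26.8]
ee_rot: [0.002, 0.704, 0.71, 0.001]
contact_force: [0.5, 0.3, 2.4]
width: 0.202
clock: 9.35
position: [459.5, 53.2, 131.4]
ee_rot: [0.004, 0.704, 0.71, 0.004]
contact_force: [-0.4, -0.1, -0.2]
width: 0.201
t 9.45 pos [457.3  53.1 126.8] w 0.205 F [-0.7 -0.5 -1. ]
 shift m [-0.2526  0.1653 -0.0124]  turn [ 0.005 -0.     0.165]
```

View pics/w4.png

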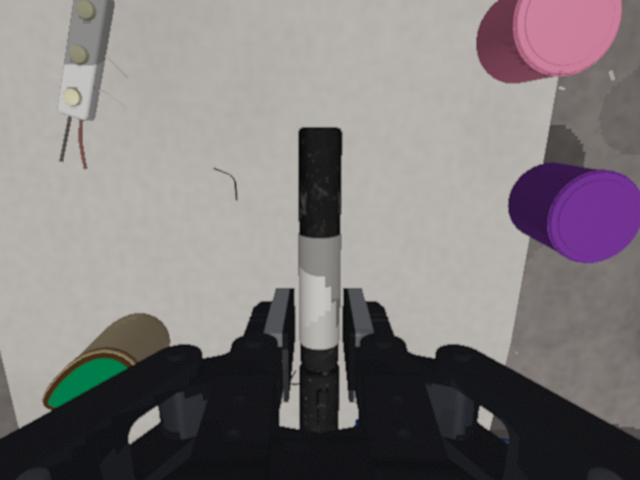

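View pics/s4.png

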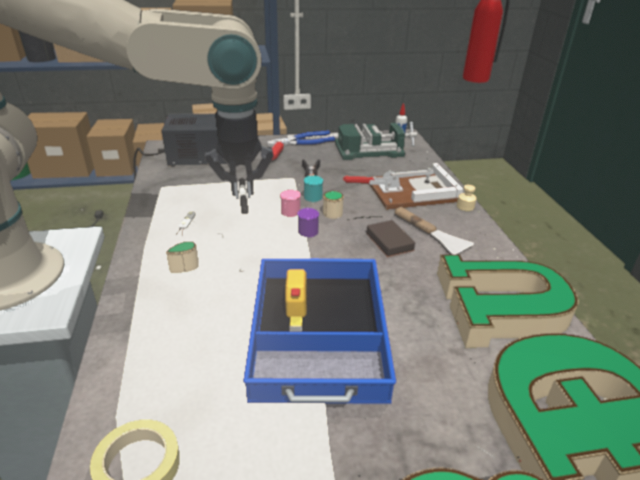

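The marker is held level across the fingers. I'll carry it over the bay.

```bash
python3 -m inch '[0.1,-0.03,0.02,-0.012,0.005,0,0.03, 0.1,-0.065,0.043,-0.012,0.005,0,0.07, 0.1,-0.1,0.066,-0.012,0.005,0,0.12, 0.1,-0.138,0.09,-0.012,0.005,0,0.165, 0.1,-0.175,0.115,-0.012,0.005,0,0.165, 0.1,-0.21,0.138,-0.012,0.005,0,0.165, 0.1,-0.238,0.156,-0.012,0.005,0,0.165, 0.1,-0.2526,0.165,-0.012,0.005,0,0.165, 0.1,-0.2526,0.165,-0.012,0.005,0,0.165, 0.1,-0.2526,0.165,-0.012,0.005,0,0.165]'
python3 - <<'E'
from h import *
s,st=snap("top"); save(s,"t5.png")
s,st=snap("side"); save(s,"s5.png")
x,y=lb(50,0);go(x,y,34,-9)
E
```

```text
clock: 10.45
position: [623.4, -197.7, 137.5]
ee_rot: [-0.002, 0.761, 0.649, -0.001]
contact_force: [-0.1, -0.8, 0.0]
width: 0.206
t 10.55 pos [ 623.6 -197.   138.7] w 0.204 F [ 0.2 -0.1  0.1]
 shift m [-0.0011  0.0012  0.1047]  turn [-0.002 -0.001  0.001]
```

View pics/s5.png

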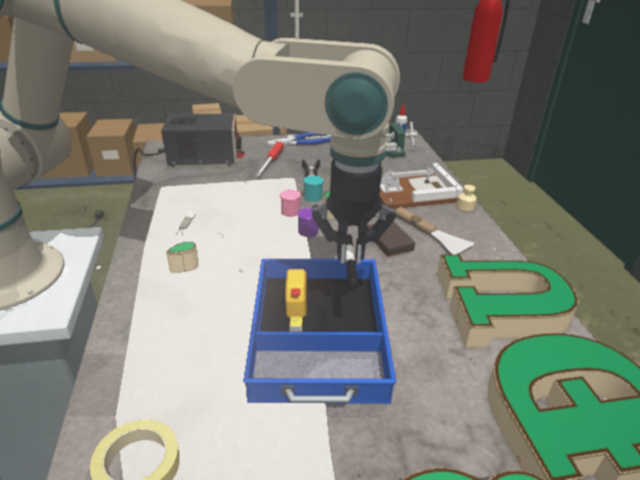

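The marker hangs at (350,265), clear of the tape and walls. Lowering.

```bash
python3 -m inch '[0.1,0,0,0.03,-0.002,0,0, 0.1,0,0,0.06,-0.002,0,0, 0.1,0,0,0.085,-0.002,0,0, 0.1,0,0,0.095,-0.002,0,0, 0.1,0,0,0.102,-0.002,0,0, 0.1,0,0,0.104,-0.002,0,0, 0.1,0,0,0.104,-0.002,0,0]'
```

```text
clock: 11.25
position: [624.0, -197.0, 35.9]
ee_rot: [0.001, 0.76, 0.65, 0.001]
contact_force: [-0.4, 0.2, -0.6]
width: 0.204
```

```bash
python3 -m inch '[0.1,0,0,0.001,0,0,0, 0.1,0,0,0.002,0,0,0, 0.1,0,0,0.0025,0,0,0, 0.1,0,0,0.0025,0,0,0]'
```

```text
clock: 11.65
position: [624.0, -197.0, 33.5]
ee_rot: [0.001, 0.76, 0.65, 0.001]
contact_force: [-0.7, 0.1, 0.5]
width: 0.198
```

```bash
python3 -m inch '[0.1,0,0,0.0008,0,0,0, 0.25,0,0,0.0008,0,0,0, 0.3,0,0,0.0008,0,0,0, 0.35,0,0,0.0008,0,0,0, 0.4,0,0,0.0008,0,0,0, 0.4,0,0,-0.02,0,0,0, 0.4,0,0,-0.06,0,0,0, 0.4,0,0,-0.105,0,0,0, 0.4,0,0,-0.15,0,0,0, 0.4,0,0,-0.15,0,0,0]'
python3 - <<'E'
from h import *
s,st=snap("side"); save(s,"s6.png")
go(663.8,144,190,17)
E
```

```text
clock: 12.65
position: [626.3, -198.0, 192.8]
ee_rot: [0.007, 0.76, 0.65, 0.004]
contact_force: [-0.1, -0.4, 0.9]
width: 0.398
t 12.7 pos [ 625.3 -197.6  188.6] w 0.401 F [-1.5 -0.7 -0.7]
 shift m [ 0.3434 -0.015  -0.0021]  turn [ 0.01   0.004 -0.453]
```

View pics/s6.png

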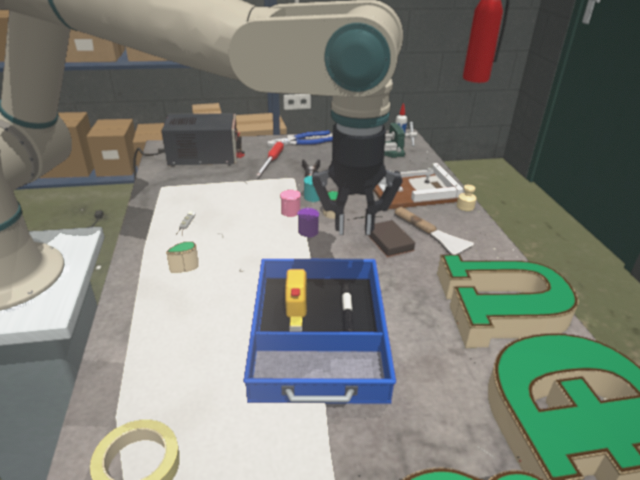

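The marker lies flat at (347,303) beside the tape. Now the dot.

```bash
python3 -m inch '[0.85,0.343,-0.015,-0.002,0.01,0.004,-0.453, 0.85,0.343,-0.015,-0.002,0.01,0.004,-0.453, 0.85,0.343,-0.015,-0.002,0.01,0.004,-0.453, 0.85,0.343,-0.015,-0.002,0.01,0.004,-0.453, 0.85,0.343,-0.015,-0.002,0.01,0.004,-0.453, 0.85,0.343,-0.015,-0.002,0.01,0.004,-0.453, 0.85,0.343,-0.015,-0.002,0.01,0.004,-0.453, 0.85,0.343,-0.015,-0.002,0.01,0.004,-0.453, 0.85,0.343,-0.015,-0.002,0.01,0.004,-0.453, 0.85,0.343,-0.015,-0.002,0.01,0.004,-0.453]'
python3 - <<'E'
from h import *
s,st=snap("wrist"); save(s,"w7.png")
W=cloud(s,st); hsv=cv2.cvtColor(s["img"],cv2.COLOR_RGB2HSV)
m=(W[...,2]>40)&(W[...,2]<56)&(np.hypot(W[...,0]-664,W[...,1]-144)<34)&(hsv[...,0]>40)&(hsv[...,0]<85)&(hsv[...,1]>120)
P=W[m]; print(m.sum(),P.mean(0)); print(cv2.minEnclosingCircle(P[:,:2].astype(np.float32)))
go(663.8,144,33,17)
E
```

```text
clock: 13.7
position: [663.6, 142.4, 188.8]
ee_rot: [-0.001, 0.595, 0.804, -0.001]
contact_force: [0.2, -0.6, -0.2]
width: 0.852
2754 [662.9059738  146.18758601  50.27784103]
((662.8575439453125, 145.853271484375), 19.30065155029297)
t 13.75 pos [663.7 142.1 189.2] w 0.848 F [-0.3 -0.6  0.9]
 shift m [0.0018 0.0009 0.1562]  turn [-0.001 -0.    -0.002]
```

View pics/w7.png

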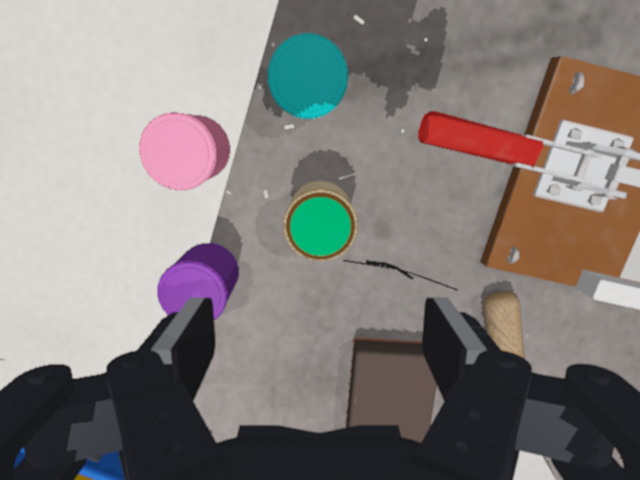

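The green dot is at (320,226), centred on the jaws, and the decoys are clear of the finger paths.

```bash
python3 -m inch '[0.85,0.0025,0,0.045,0,0,0, 0.85,0.0025,0,0.09,0,0,0, 0.85,0.0025,0,0.13,0,0,0, 0.85,0.0025,0,0.156,0,0,0, 0.85,0.0025,0,0.156,0,0,0, 0.6,0.0025,0,0.156,0,0,0, 0.4,0.0025,0,0.156,0,0,0, 0.4,0.0025,0,0.156,0,0,0, 0.4,0.0025,0,0.156,0,0,0, 0.4,0.0025,0,0.156,0,0,0]' 25
python3 -m inch '[0.4,0,0,0,0,0,0, 0.4,0,0,0,0,0,0, 0.4,0,0,0,0,0,0]'
python3 -m inch '[0.4,0,0,-0.03,0,0,0, 0.4,0,0,-0.06,0,0,0, 0.4,0,0,-0.1,0,0,0, 0.4,0,0,-0.125,0,0,0, 0.4,0,0,-0.125,0,0,0]'
python3 - <<'E'
from h import *
s,st=snap("side"); save(s,"s8.png")
x,y=sb(0,0);go(x,y,160,-9)
E
```

```text
clock: 14.75
position: [664.3, 144.3, 36.3]
ee_rot: [0.001, 0.596, 0.803, 0.001]
contact_force: [-0.5, -2.2, 6.8]
width: 0.527
clock: 15.05
position: [664.3, 144.4, 36.4]
ee_rot: [0.001, 0.596, 0.803, 0.001]
contact_force: [1.2, 0.4, -0.6]
width: 0.528
clock: 15.55
position: [665.5, 144.8, 166.9]
ee_rot: [0.004, 0.595, 0.803, 0.004]
contact_force: [0.1, 1.4, 0.6]
width: 0.531
t 15.6 pos [664.5 144.6 163.6] w 0.525 F [ 0.2 -0.4 -1.2]
 shift m [-0.4226 -0.2452  0.0023]  turn [ 0.008 -0.     0.452]
```

View pics/s8.png

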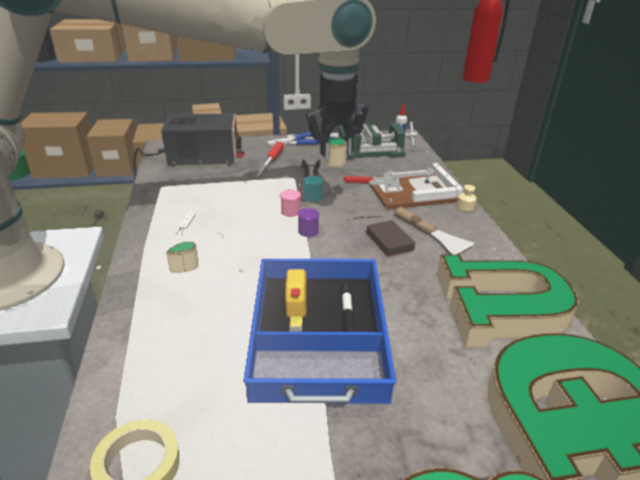

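The dot is held upright, at (338,150). I'll carry it to the small bay.

```bash
python3 -m inch '[0.4,-0.025,-0.015,0,0.004,0,0.04, 0.4,-0.06,-0.035,0.002,0.008,0,0.09, 0.4,-0.098,-0.057,0.002,0.008,0,0.15, 0.4,-0.138,-0.08,0.002,0.008,0,0.21, 0.4,-0.179,-0.104,0.002,0.008,0,0.27, 0.4,-0.22,-0.128,0.002,0.008,0,0.33, 0.4,-0.26,-0.151,0.002,0.008,0,0.39, 0.4,-0.3,-0.174,0.002,0.008,0,0.45, 0.4,-0.338,-0.196,0.002,0.008,0,0.452, 0.4,-0.37,-0.215,0.002,0.008,0,0.452]'
python3 - <<'E'
from h import *
x,y=sb(0,0);go(x,y,160,-9)
E
```

```text
clock: 16.6
position: [564.8, -273.7, 157.8]
ee_rot: [-0.002, 0.761, 0.649, -0.001]
contact_force: [0.3, -0.6, -0.4]
width: 0.529
t 16.6 pos [ 564.8 -273.7  157.8] w 0.529 F [ 0.3 -0.6 -0.4]
 shift m [-0.0585 -0.0028 -0.0022]  turn [-0.004 -0.001 -0.001]
```

```bash
python3 -m inch '[0.4,-0.025,-0.001,-0.002,-0.004,0,0, 0.4,-0.047,-0.003,-0.002,-0.004,0,0, 0.4,-0.0585,-0.003,-0.002,-0.004,0,0, 0.4,-0.0585,-0.003,-0.002,-0.004,0,0, 0.4,-0.0585,-0.003,-0.002,-0.004,0,0, 0.4,-0.0585,-0.003,-0.002,-0.004,0,0]'
python3 - <<'E'
from h import *
s,st=snap("side"); save(s,"s9.png")
x,y=sb(0,0);go(x,y,43,-9)
W=cloud(s); hsv=cv2.cvtColor(s["img"],cv2.COLOR_RGB2HSV)
x,y,z=st["position"]
E
```

```text
clock: 17.2
position: [553.1, -329.8, 159.4]
ee_rot: [-0.001, 0.76, 0.65, 0.001]
contact_force: [0.1, -0.4, -0.7]
width: 0.528
t 17.25 pos [ 553.1 -329.8  159.6] w 0.528 F [ 0.1  1.  -0.9]
 shift m [-1.500e-03 -1.000e-04  1.166e-01]  turn [-0.    -0.002  0.001]
```

View pics/s9.png

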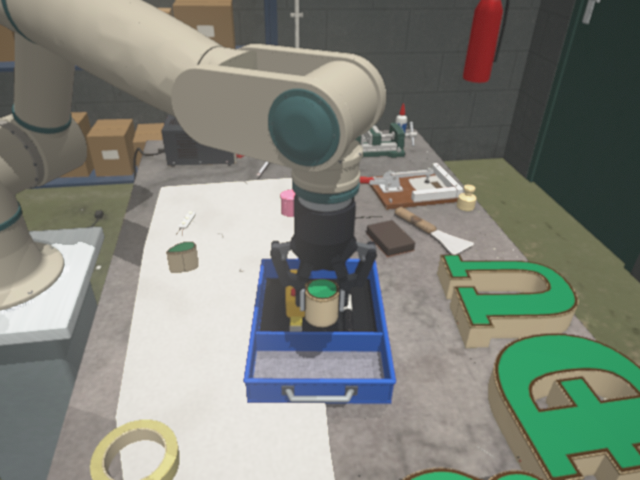

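The dot is upright, green face up, above the small bay.

```bash
python3 -m inch '[0.4,-0.0015,0,0.03,0,0,0, 0.4,-0.0015,0,0.065,0,0,0, 0.4,-0.0015,0,0.09,0,0,0, 0.4,-0.0015,0,0.105,0,0,0, 0.4,-0.0015,0,0.113,0,0,0, 0.4,-0.0015,0,0.115,0,0,0, 0.4,-0.0015,0,0.115,0,0,0]'
```

```text
clock: 17.95
position: [553.5, -331.3, 45.8]
ee_rot: [0.0, 0.76, 0.65, 0.001]
contact_force: [0.5, 0.1, -0.5]
width: 0.529
```

```bash
python3 -m inch '[0.4,0,0,0.001,0,0,0, 0.4,0,0,0.002,0,0,0, 0.4,0,0,0.0028,0,0,0, 0.4,0,0,0.0028,0,0,0]'
```

```text
clock: 18.35
position: [553.5, -331.4, 43.1]
ee_rot: [0.0, 0.76, 0.65, 0.001]
contact_force: [-0.2, -0.4, 0.2]
width: 0.529
```

```bash
python3 -m inch '[0.4,0,0,0.0005,0,0,0, 0.4,0,0,0.001,0,0,0, 0.4,0,0,0.001,0,0,0]'
```

```text
clock: 18.65
position: [553.6, -331.4, 42.3]
ee_rot: [0.0, 0.76, 0.65, 0.001]
contact_force: [-0.2, 0.7, 1.4]
width: 0.528
```

Light contact. I'll release, lift and check.

```bash
python3 -m inch '[0.55,0,0,0,0,0,0, 0.6,0,0,0,0,0,0, 0.68,0,0,0,0,0,0, 0.75,0,0,0,0,0,0, 0.75,0,0,0,0,0,0, 0.75,0,0,-0.02,0,0,0, 0.75,0,0,-0.06,0,0,0, 0.75,0,0,-0.105,0,0,0, 0.75,0,0,-0.15,0,0,0, 0.75,0,0,-0.15,0,0,0]'
python3 -m inch '[0.75,0.3,0.1,-0.1,0,0,0, 0.75,0.3,0.1,-0.1,0,0,0, 0.75,0.3,0.1,-0.1,0,0,0, 0.75,0.3,0.1,-0.1,0,0,0, 0.75,0.3,0.1,-0.1,0,0,0, 0.75,0.3,0.1,-0.1,0,0,0, 0.75,0.3,0.1,-0.1,0,0,0, 0.75,0.3,0.1,-0.1,0,0,0, 0.75,0.3,0.1,-0.1,0,0,0, 0.75,0.3,0.1,-0.1,0,0,0]'
python3 - <<'E'
from h import *
s,st=snap("top"); save(s,"t10.png"); W=cloud(s)
s2,_=snap("side"); save(s2,"s10.png"); W2=cloud(s2)
c,sn=np.cos(TY),np.sin(TY)
def loc(W):
    d=W[...,:2]-TR; return np.stack([c*d[...,0]+sn*d[...,1],-sn*d[...,0]+c*d[...,1],W[...,2]-6],-1)
for n,ss,w in(("top",s,W),("side",s2,W2)):
    L=loc(w);hs=cv2.cvtColor(ss["img"],cv2.COLOR_RGB2HSV);I=(abs(L[...,0])<97)
    g=I&(L[...,1]>-138)&(L[...,1]<-48)&(hs[...,0]>40)&(hs[...,0]<85)&(hs[...,1]>120)&(L[...,2]>25)
    P=L[g]; A=np.c_[P[:,:2],np.ones(len(P))]; k=np.linalg.lstsq(A,P[:,2],rcond=None)[0]
    print(n,"dot",g.sum(),(P.mean(0)+[0,93.75,0]).round(1),"tilt",k[:2].round(3))
    B=I&(L[...,1]>-40)&(L[...,1]<138)
    t=B&(hs[...,0]>15)&(hs[...,0]<35)&(hs[...,1]>120); P=L[t&(L[...,2]>48)]
    print(" tape top",len(P),(P.mean(0)-[0,48.75,0]).round(1),np.percentile(P[:,2],95))
    m=B&(L[...,0]>10)&(L[...,2]>9)&(L[...,2]<28); P=L[m]
    if len(P):
        print(" marker",len(P),(P.mean(0)-[0,48.75,0]).round(1),"y",P[:,1].min()-48.75,P[:,1].max()-48.75,"slope",np.polyfit(P[:,1],P[:,2],1)[0].round(3))
E
```

```text
clock: 19.65
position: [555.5, -333.0, 201.5]
ee_rot: [0.007, 0.76, 0.65, 0.003]
contact_force: [0.9, -0.2, -0.1]
width: 0.753
clock: 20.65
position: [699.3, -52.5, 300.4]
ee_rot: [0.007, 0.761, 0.649, 0.002]
contact_force: [0.1, 0.4, 0.7]
width: 0.746
top dot 244 [ 0.1  0.2 49.2] tilt [-0.009 -0.008]
 tape top 455 [-42.3  18.4  60.2] 65.88859303060117
 marker 362 [48.2  0.1 15. ] y -64.32142127401907 64.80446130312238 slope -0.003
side dot 356 [ 2.3  0.4 48.2] tilt [0.    0.003]
 tape top 412 [-38.8   7.3  59. ] 62.52581538674772
 marker 420 [50.9 -5.1 13.7] y -64.45471688058389 88.93470787346214 slope -0.005
```

View pics/t10.png

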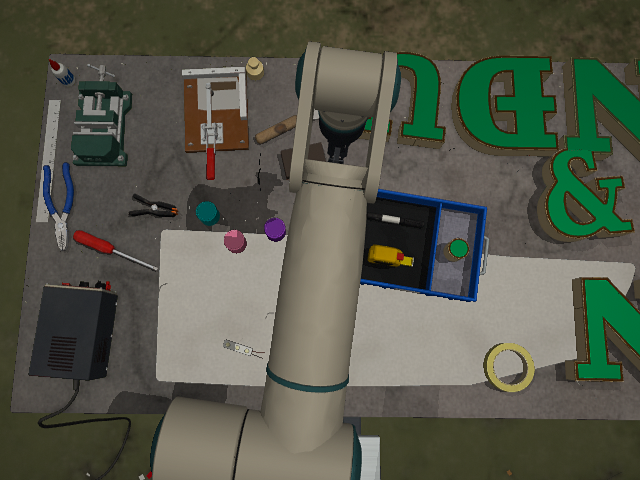

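View pics/s10.png

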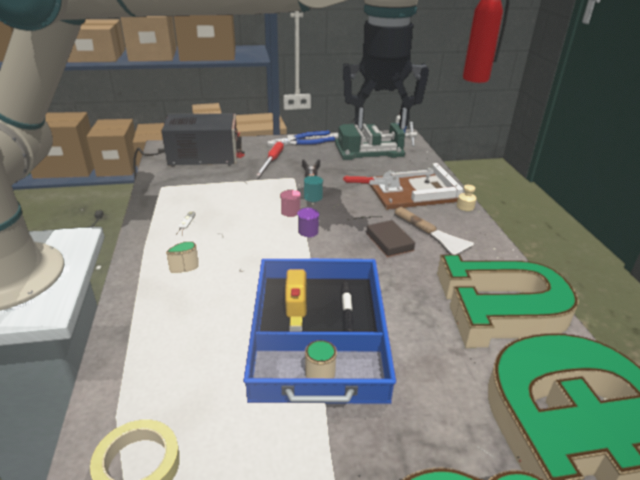

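Everything is in place, with the dot at (320,360), the tape at (296,295) and the marker at (347,303). The sanding block and clamp are unmoved, and the arm is clear. I'll hand in.

```bash
python3 -c "
from bench import ctrl
print(ctrl.sign_off())"
```

```text
the job is handed in; nothing more can be done
None
```

The tray is packed, and I handed the job in at about 21 s of the 72 s allowed. The hand-in reports no verdict. I set each item down on its bay floor by lowering until the wrist force showed light contact. The marker's force change was small (about 0.5 N), so I lowered it another 0.8 mm before letting go.

Last checks, from the top and side cameras:
- **Tape measure:** it stands upright in the large bay, about 40 mm to the −x side of centre, with its top about 60 mm above the floor.
- **Marker:** it lies flat in the large bay, about +50 mm in x from the centre, with a slope under 0.01.
- **Dot:** it stands green face up within about 2 mm of the small bay's centre. Its face is 48–49 mm above the floor, with tilt under 0.02.
- **Other things:** the sanding block and spring clamp look unmoved in the side picture; I judged this by eye and did not measure it. The gripper is open and well clear.

The two cameras differed by 2–4 mm in x. In y, the tape's average differed by 11 mm between the views and the marker's by 5 mm. I put that down to each camera seeing different faces, plus a few stray side-view readings for the marker. No check failed.

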